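# Stand the resin stirrers in the narrow caddy

### The job

Casting is finished at this clock maker's bench: take the two wooden-handled resin stirrers out of the sloping rest and stand them in the tall plywood caddy, steel end down to the bottom, one in each of its two cells. Leave the plain steel rod in the rest, and do not push the white bottle or the thick black washer about.

Things in the scene. Friction and masses are not known exactly. Their poses are not given: they have to be found in the camera images.
- stirrer_a: Resin stirrer: steel rod, 12 mm diameter, 120 mm long, under a fat round pale-wood handle, 24 mm diameter, 80 mm long (200 mm overall, 130 g). Starts in any groove of the rest, handle up. Origin: centre of the rod's free lower end; z runs along it to the handle (handle from z = 120 to 200 mm); round, so x and y mean nothing.
- stirrer_b: The other resin stirrer, identical: steel rod, 12 mm diameter, 120 mm long, under a fat round pale-wood handle, 24 mm diameter, 80 mm long (200 mm overall, 130 g). Starts in any groove of the rest, handle up. Origin: centre of the rod's free lower end; z runs along it to the handle (handle from z = 120 to 200 mm); round, so x and y mean nothing.
- plain_rod: Plain steel rod without a handle, 12 mm diameter, 150 mm long, lying in the remaining groove of the rest; it stays there. Origin at the centre of its lower end, z along it, upward.
- rest: Fixed wooden rest, 240 mm wide (y). Rods lean on its board 25 degrees from vertical, tops towards -x (the robot), lower ends on a ledge at x = 50, z = 30, y = -80, 0 or 80 mm. Ribs 11 mm high and 17 mm apart flank each rod up to 100 mm along it; the board ends at 110 mm, so handles stand free. Lift rods along their axis or off to +x. Origin: centre of the underside; z up.
- caddy: Plywood caddy, fixed to the bench: an upright tower 44 mm (x) by 108 mm (y), 100 mm tall, with two open-topped cells side by side along y, on a foot plate 120 by 150 mm, 6 mm thick. Walls 5 mm, the web between the cells 20 mm. Origin: centre of the underside; z up.
- cell_a (a point): Centre of the floor of the caddy's cell on its +y side. The cell is an upright well 34 mm (x) by 39 mm (y) inside, open at the top, its rim 94 mm above this point. z points up, x across the row of the two cells, y along it (cells 59 mm apart).
- cell_b (a point): Centre of the floor of the caddy's cell on its -y side. The cell is an upright well 34 mm (x) by 39 mm (y) inside, open at the top, its rim 94 mm above this point. z points up, x across the row of the two cells, y along it (cells 59 mm apart).
- resin_bottle: White bottle, 56 mm diameter, 95 mm tall. Origin: centre of its underside.
- felt_ring: Black thick washer lying flat, 64 mm outside diameter, 12 mm thick. Origin: centre of its underside.
Not all that is in view belongs to the job. What is shaped like the stirrer_a but orange or red is not meant.

How it is judged:
At the end, for the whole second after the job is handed in: Each stirrer stands in its own cell of the caddy, steel end down, the end within 15 mm of the cell's floor and inside the cell's walls, leaning less than 0.4 rad (23 degrees), let go and at rest (under 30 mm/s) ((((x of stirrer_a in the frame of cell_a between -0.018 and 0.018 m and y of stirrer_a in the frame of cell_a between -0.021 and 0.021 m and z of stirrer_a in the frame of cell_a between -0.01 and 0.015 m) and (x of stirrer_b in the frame of cell_b between -0.018 and 0.018 m and y of stirrer_b in the frame of cell_b between -0.021 and 0.021 m and z of stirrer_b in the frame of cell_b between -0.01 and 0.015 m)) or ((x of stirrer_a in the frame of cell_b between -0.018 and 0.018 m and y of stirrer_a in the frame of cell_b between -0.021 and 0.021 m and z of stirrer_a in the frame of cell_b between -0.01 and 0.015 m) and (x of stirrer_b in the frame of cell_a between -0.018 and 0.018 m and y of stirrer_b in the frame of cell_a between -0.021 and 0.021 m and z of stirrer_b in the frame of cell_a between -0.01 and 0.015 m))) and angle between each of stirrer_a, stirrer_b's own z axis and vertical below 0.4 rad and linear speed of each of stirrer_a, stirrer_b below 0.03 m/s); the robot touches nothing.
It fails at once if the plain steel rod is moved more than 30 mm from its place in the rest (distance of plain_rod from where it was at the start of the episode above 0.03 m).
It fails at once if the white bottle or the black washer is pushed more than 40 mm (distance of any of resin_bottle, felt_ring from where it was at the start of the episode above 0.04 m).
It also fails if it takes over 64 s, if anything falls off the work surface, if the arm or the gripper's body presses on something with over 40 N, if the wrist force passes 120 N, or if a joint passes its speed limit or range.

### The arm

A 6-joint arm with a two-finger parallel gripper is mounted at the origin on the work surface. World frame = base frame: x ahead of the robot, y to its left, z up, the work surface at z = 0. Lengths are in m, angles in rad, forces in N, time in s.
With the tool pointing down it reaches from about 0.225 to 0.875 m from the base axis. Payload 3.4 kg.
Tool frame: the origin (TCP) lies at the very end of the fingers, on their centre line; the grasp point (between the pads) lies manip.grip_point_offset behind it (manip.grip_point_offset is the distance from the TCP to the grasp point, in m); z points along the fingers, y is the line along which they close (so a half turn about z gives the same grasp; the last joint's range is limited). The gripper opens to 85 mm and grips with 20 to 120 N. Pads are 22 mm wide; open, the fingers measure 114 mm over their backs; the gripper's body (76 mm by 85 mm) begins 54 mm behind the grasp point. The pads swing forward as they close: fully open they stand 13 mm farther back than shut.
Start: joints at [1.068, 0.276, 1.505, -0, 1.361, -0.121], TCP at [0.214, 0.534, 0.231] pointing down, gripper open.
Joint ranges: [-2.89, 2.89], [-0.75, 2.08], [0.22, 2.7], [-1.18, 4.32], [0.11, 2.71], [-2.7, 2.7]. Speed limits (rad/s): [2.57, 2.57, 3.14, 3.14, 3.14, 3.14].

### API

Orientations are given as a unit quaternion [w, x, y, z].
In Python, from rig import manip gives the robot as it stands.
- The arm moves only by the shell command python3 -m pendant 'ROWS' [FORCE]. ROWS is JSON, a list of rows, each an object of numbers: "jaw": the opening, from -1 (shut) to 1 (fully open); "tx", "ty", "tz": the shift along the world's x, y, z in cm; "ax", "ay", "az": the turn, a rotation vector about the world's x, y, z in degrees. In form: [{"jaw": .., "tx": .., "ty": .., "tz": .., "ax": .., "ay": .., "az": ..}, ...]. A call has 1 to 10 rows; each row is the pose to reach, as a shift and turn from the pose commanded when the call began; what a row does not reach only later rows make up. A row lasts 1/8 s, in which the tool goes at most 62.5 mm and 10.7 degrees, less where a joint would pass 70% of its speed; a pose out of reach is approached as far as the arm can. A call with a gripper value outside its range is refused whole. The fingers move at their own pace and stop on an object; FORCE is the grip in N (left out, the last holds). Time passes only in rows, so rows that repeat a pose let the fingers close. It gives the time, the measured TCP pose, the force, the opening and the grip force at its end, in the units of the state.
- manip.get_state(): the state, without advancing time (a new reading comes with each control period).
- manip.get_image(name): name is "scene" or "side" or "wrist"; returns a dict with "pixels" (420x560x3 uint8, blue, green, red), "depth" (420x560 float32, m along the optical axis (not along the pixel's ray), 0 where there is no reading), "fx", "fy", "cx", "cy" (pixels), "pose" (4x4, takes a point from camera to world coordinates). Camera axes: x right, y down, z forward; pixel columns grow to the right and rows downward; lengths in m; the calibration is good to about 2 mm. A picture is of the moment at which its call begins.
- manip.sign_off(): hands the job in; it is judged then, once.
The state is a dict: "clock": time; "qpos": joint angles; "qd": joint speeds; "effort": joint torques, N m; "position": TCP position; "ee_rot": TCP orientation; "contact_force": force on the tool from outside, world axes, zero at the start; "moment": the same for the moment, N m; "width": finger opening in m; "gripper_force": force on a finger pad.
Only numpy, scipy, OpenCV 4.12 (cv2) and the standard library are available. Lean on these libraries where they do the work, as an engineer would, in place of code of your own. Each camera call takes 0.05 s, during which the arm holds its last target. There are 200 camera calls.

## Working session

There is one attempt and no reset: what is moved stays moved. The work goes in short steps, Python scripts to look and compute and a shell command to move; the robot and the scene stay as the last step left them, time stands still between calls to the robot, and variables do not carry over. Pictures are saved under pics/ and viewed, at most 10 in all, crops included, and the job is handed in when it is done.

```bash
mkdir -p pics; ls; python3 - <<'E'
from rig import manip
import cv2,numpy as np
print(manip.get_state(), manip.grip_point_offset)
ims=[]
for n in("scene","side"):
    i=manip.get_image(n); np.savez(f"pics/{n}0.npz",**i); cv2.imwrite(f"pics/{n}0.png",i["pixels"]); print(n,i["pose"].round(3).tolist(),i["fx"])
E
```

```text
pics
{'clock': 0.0, 'qpos': array([ 1.06801594e+00,  2.76602990e-01,  1.50615322e+00, -1.09837925e-05,
        1.36067815e+00, -1.21012277e-01]), 'qd': array([ 4.88331803e-04, -1.08035884e-05,  1.56899867e-03,  3.81072409e-04,
        1.29620196e-03,  7.99038923e-05]), 'effort': array([-3.43342814e-03, -4.16788709e+01, -2.45800495e+01, -5.93080986e-04,
        1.10024930e-02,  6.09719422e-06]), 'position': array([0.21398066, 0.53312963, 0.23042714]), 'ee_rot': array([-2.77466469e-04,  1.89725759e-01,  9.81836691e-01, -8.78075210e-04]), 'contact_force': array([-1.12528447, -0.97153201, -0.54020643]), 'moment': array([-0.01104151,  0.01967666, -0.008029  ]), 'gripper_force': 0.0, 'width': 0.08525308303100193} 0.0187
scene [[-0.184, 0.601, -0.778, 1.706], [0.983, 0.117, -0.143, 0.361], [0.005, -0.791, -0.612, 1.004], [0.0, 0.0, 0.0, 1.0]] 529.0036761672236
side [[0.989, -0.066, 0.131, 0.342], [-0.145, -0.577, 0.804, -0.769], [0.022, -0.814, -0.58, 0.709], [0.0, 0.0, 0.0, 1.0]] 427.247304121561
```

View pics/scene0.png

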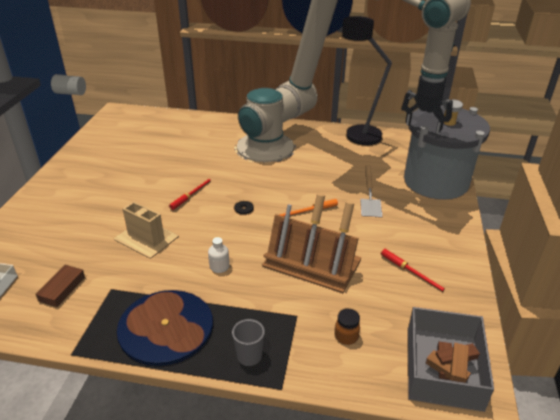

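View pics/side0.png

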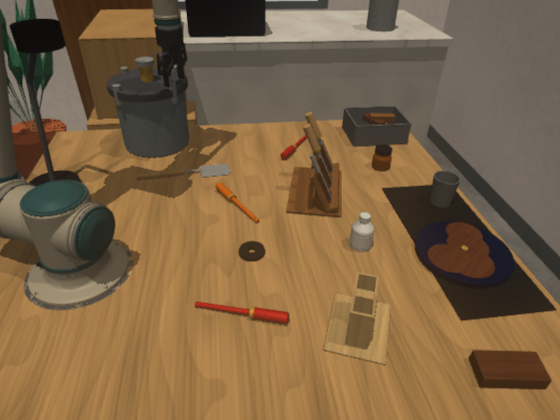

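Scene picture: the rest is at about (312,250), with the plain rod in its left groove (285,232). The two pale-handled stirrers are in the middle (318,208) and right (346,217) grooves. The caddy is at (145,228), bottle (219,257), washer (244,207). The decoys are the orange stirrer (310,209) and the red ones (190,194) and (412,270); they lie flat and are the wrong colour. Next I'll confirm this in a crop and measure.

```bash
cat > h.py <<'E'
import numpy as np,cv2
def cloud(i):
    d=i["depth"];v,u=np.mgrid[:420,:560]
    p=np.stack([(u-i["cx"])*d/i["fx"],(v-i["cy"])*d/i["fy"],d],-1)
    P=i["pose"];return p@P[:3,:3].T+P[:3,3]
def rgb(s,n): return np.load(f"pics/{s}{n}.npz")
E
python3 - <<'E'
from h import *
i=rgb("scene",0);c=cloud(i);px=i["pixels"]
for n,(u,v) in dict(pl_top=(287,210),pl=(284,240),m_top=(320,198),m=(316,215),r_top=(348,206),r=(344,226),bot=(219,257),ring=(244,203),cad=(145,215),base=(312,270)).items(): print(n,c[v,u].round(3))
s=rgb("side",0);cs=cloud(s)
for n,(u,v) in dict(bot=(364,218),ring=(252,244),cad1=(368,276),cad2=(362,300),h=(315,130)).items(): print('s',n,cs[v,u].round(3))
a=cv2.resize(px[180:300,110:370],(780,360),interpolation=cv2.INTER_CUBIC)
b=s["pixels"]; b=np.hstack([cv2.resize(b[260:360,310:400],(216,240)),cv2.resize(b[100:220,270:370],(200,240)),np.zeros((240,364,3),np.uint8)])
cv2.imwrite("pics/crop.png",np.vstack([a,b]))
E
```

```text
pl_top [0.583 0.183 0.155]
pl [0.611 0.181 0.073]
m_top [0.587 0.269 0.209]
m [0.602 0.263 0.164]
r_top [0.604 0.343 0.206]
r [0.632 0.339 0.162]
bot [0.695 0.019 0.057]
ring [0.382 0.012 0.011]
cad [ 0.592 -0.226  0.085]
base [0.678 0.268 0.038]
s bot [ 0.665 -0.003  0.094]
s ring [0.4   0.031 0.011]
s cad1 [ 0.613 -0.194  0.099]
s cad2 [ 0.586 -0.246  0.09 ]
s h [0.611 0.329 0.165]
```

View pics/crop.png

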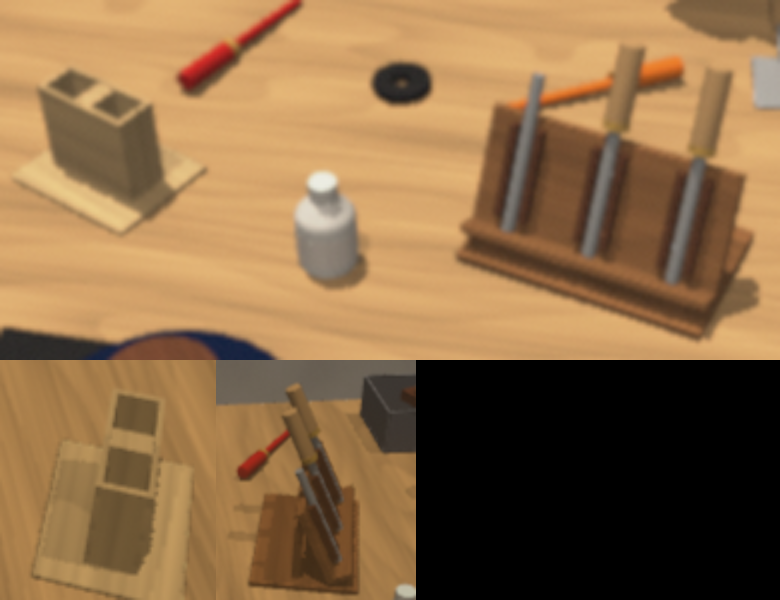

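The crop confirms it: the middle and right grooves hold the pale-handled stirrers, and the left groove holds the bare rod. Next I fit the rod axes and the caddy.

```bash
python3 - <<'E'
from h import *
from scipy.optimize import least_squares
I={s:rgb(s,0) for s in("scene","side")};C={s:cloud(I[s]) for s in I}
def sel(lo,hi): 
    return {s:C[s][((C[s]>lo)&(C[s]<hi)).all(-1)] for s in C}
# caddy
for s,p in sel((.48,-.34,.094),(.72,-.1,.12)).items():
    print('caddy',s,len(p),cv2.minAreaRect((p[:,:2]*1000).astype(np.float32)),np.median(p[:,2]))
# foot plate
for s,p in sel((.48,-.4,.003),(.75,-.08,.012)).items():
    print('foot',s,len(p),cv2.minAreaRect((p[:,:2]*1000).astype(np.float32)))
# handles: cylinder fit r=12, axis given by yaw with 25deg lean
for nm,lo,hi in(("mid",(.53,.22,.147),(.66,.305,.24)),("right",(.56,.305,.147),(.68,.39,.24))):
    d=sel(lo,hi)
    for k in("scene","side","both"):
        p=np.vstack(list(d.values())) if k=="both" else d[k]
        if len(p)<20: print(nm,k,len(p));continue
        def res(q):
            a=np.array([q[2],q[3],1]);a/=np.linalg.norm(a)
            r=p-np.array([q[0],q[1],.17]);return np.linalg.norm(np.cross(r,a),axis=1)-.012
        m=p.mean(0);f=least_squares(res,[m[0]-.005,m[1],-.44,.15],loss="soft_l1",f_scale=.002)
        q=f.x;print(nm,k,len(p),q.round(4),'lean',np.degrees(np.arctan(np.hypot(q[2],q[3]))).round(1),'yaw',np.degrees(np.arctan2(-q[3],-q[2])).round(1),'rms',np.sqrt(np.mean(res(q)**2)).round(4),'zmax',p[:,2].max().round(4))
E
```

```text
caddy scene 234 ((593.7987060546875, -237.7668914794922), (113.94273376464844, 49.7995719909668), 67.50627899169922) 0.09772843557878341
caddy side 546 ((592.6962890625, -238.89474487304688), (112.44154357910156, 43.92965316772461), 66.7892074584961) 0.09851261175673581
foot scene 660 ((614.9072265625, -241.34181213378906), (264.18212890625, 320.7514953613281), 1.7659339904785156)
foot side 2313 ((609.6383056640625, -252.99478149414062), (302.6740417480469, 161.88844299316406), 66.91304016113281)
mid scene 255 [ 0.589   0.2642 -0.4657  0.1294] lean 25.8 yaw -15.5 rms 0.0025 zmax 0.2141
mid side 224 [ 0.589   0.2631 -0.4501  0.1341] lean 25.2 yaw -16.6 rms 0.0023 zmax 0.2147
mid both 479 [ 0.589   0.2635 -0.463   0.1333] lean 25.7 yaw -16.1 rms 0.0024 zmax 0.2147
right scene 267 [ 0.6097  0.3413 -0.4685  0.1259] lean 25.9 yaw -15.0 rms 0.0022 zmax 0.2153
right side 177 [ 0.6088  0.3402 -0.4299  0.1177] lean 24.0 yaw -15.3 rms 0.0025 zmax 0.214
right both 444 [ 0.6096  0.3409 -0.4628  0.1144] lean 25.5 yaw -13.9 rms 0.0024 zmax 0.2153
```

```bash
cat > plan.py <<'E'
import numpy as np
from scipy.spatial.transform import Rotation as Ro
from rig import manip
def plan(name,pos,d,y,R0=None,p0=None):
    s=manip.get_state()
    q=s["ee_rot"];R0=Ro.from_quat([*q[1:],q[0]]) if R0 is None else R0
    d=np.array(d)/np.linalg.norm(d);y=np.array(y,float);y-=d*(y@d);y/=np.linalg.norm(y)
    best=min((Ro.from_matrix(np.c_[np.cross(sg*y,d),sg*y,d])*R0.inv() for sg in(1,-1)),key=lambda r:r.magnitude())
    print(name,"t cm",((np.array(pos)-s["position"])*100).round(2),"turn deg",best.as_rotvec(degrees=True).round(1),"F",s["contact_force"].round(1),"w",round(s["width"],3),"clk",s["clock"],"q",s["qpos"].round(2))
t=np.radians(15);l=np.radians(25)
A=np.array([-np.cos(t)*np.sin(l),np.sin(t)*np.sin(l),np.cos(l)])
E_=np.array([np.cos(t)*np.cos(l),-np.sin(t)*np.cos(l),np.sin(l)])
mid=np.array([.589,.2637,.17]); right=np.array([.6096,.3411,.17])
def at(c,s): return c+A*(s-.1545)
c=np.radians(-23);cx=np.array([np.cos(c),np.sin(c),0]);cy=np.array([-np.sin(c),np.cos(c),0])
cad=np.array([.593,-.238,0]);cell_a=cad+.0295*cy;cell_b=cad-.0295*cy
E
python3 -c "
from plan import *
plan('pre',at(mid,.26),-A,E_)
plan('grasp',at(mid,.152),-A,E_)"
```

```text
pre t cm [ 33.19 -25.8    3.51] turn deg [ 12.2 -24.5 -81.7] F [ 0.3  0.4 -0.3] w 0.085 clk 0.1 q [ 1.07  0.28  1.51 -0.    1.36 -0.12]
grasp t cm [ 37.6  -26.98  -6.28] turn deg [ 12.2 -24.5 -81.7] F [ 0.3  0.4 -0.3] w 0.085 clk 0.1 q [ 1.07  0.28  1.51 -0.    1.36 -0.12]
```

```bash
python3 -m pendant '[{"jaw":0.2,"tz":6},{"jaw":0.2,"tx":4,"ty":-3,"tz":8,"ax":1.5,"ay":-3,"az":-10},{"jaw":0.2,"tx":8,"ty":-6,"tz":8,"ax":3,"ay":-6,"az":-20},{"jaw":0.2,"tx":12,"ty":-9,"tz":8,"ax":4.5,"ay":-9,"az":-30},{"jaw":0.2,"tx":16,"ty":-12,"tz":8,"ax":6,"ay":-12,"az":-40},{"jaw":0.2,"tx":20,"ty":-16,"tz":8,"ax":7.5,"ay":-15,"az":-50},{"jaw":0.2,"tx":24,"ty":-19,"tz":8,"ax":9,"ay":-18,"az":-60},{"jaw":0.2,"tx":28,"ty":-22,"tz":8,"ax":10.5,"ay":-21,"az":-70},{"jaw":0.2,"tx":32,"ty":-25.4,"tz":6,"ax":12.2,"ay":-24.5,"az":-80},{"jaw":0.2,"tx":33.2,"ty":-25.8,"tz":3.5,"ax":12.2,"ay":-24.5,"az":-81.7}]'
python3 -m pendant '[{"jaw":0.2},{"jaw":0.2},{"jaw":0.2}]'
python3 - <<'E'
from plan import *
import cv2
plan('pre',at(mid,.26),-A,E_)
plan('grasp',at(mid,.152),-A,E_)
i=manip.get_image("wrist");cv2.imwrite("pics/w1.png",i["pixels"])
E
```

```text
pre t cm [ 33.19 -25.8    3.51] turn deg [ 12.2 -24.5 -81.7] F [ 0.3  0.4 -0.3] w 0.085 clk 0.1 q [ 1.07  0.28  1.51 -0.    1.36 -0.12]
grasp t cm [ 37.6  -26.98  -6.28] turn deg [ 12.2 -24.5 -81.7] F [ 0.3  0.4 -0.3] w 0.085 clk 0.1 q [ 1.07  0.28  1.51 -0.    1.36 -0.12]invalid input at $[0]: expected keys jaw, tx, ty, tz, ax, ay, az
invalid input at $[0]: expected keys jaw, tx, ty, tz, ax, ay, az
```

View pics/w1.png

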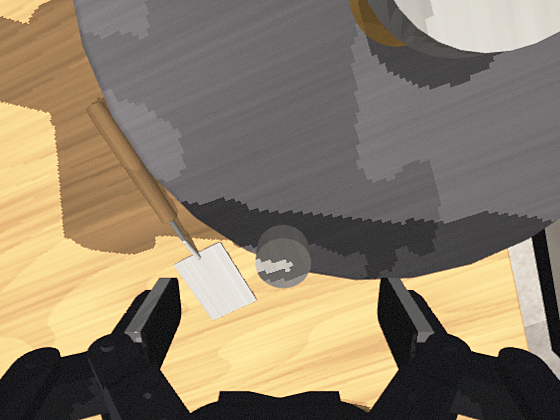

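The pendant needs every key in each row, so nothing moved. The wrist picture shows the pot's rim (filling the upper image) and a trowel at (215,280), so I lift before moving away.

```bash
python3 -m pendant '[{"jaw":0.2,"tx":0,"ty":0,"tz":6,"ax":0,"ay":0,"az":0},{"jaw":0.2,"tx":2,"ty":-3,"tz":11,"ax":1.5,"ay":-3,"az":-10},{"jaw":0.2,"tx":6,"ty":-6,"tz":12,"ax":3,"ay":-6,"az":-20},{"jaw":0.2,"tx":10,"ty":-9,"tz":12,"ax":4.5,"ay":-9,"az":-30},{"jaw":0.2,"tx":14,"ty":-12,"tz":12,"ax":6,"ay":-12,"az":-40},{"jaw":0.2,"tx":18,"ty":-16,"tz":12,"ax":7.5,"ay":-15,"az":-50},{"jaw":0.2,"tx":22,"ty":-19,"tz":11,"ax":9,"ay":-18,"az":-60},{"jaw":0.2,"tx":27,"ty":-22,"tz":10,"ax":10.5,"ay":-21,"az":-70},{"jaw":0.2,"tx":32,"ty":-25.4,"tz":7,"ax":12.2,"ay":-24.5,"az":-80},{"jaw":0.2,"tx":33.2,"ty":-25.8,"tz":3.5,"ax":12.2,"ay":-24.5,"az":-81.7}]'
python3 -m pendant '[{"jaw":0.2,"tx":0,"ty":0,"tz":0,"ax":0,"ay":0,"az":0},{"jaw":0.2,"tx":0,"ty":0,"tz":0,"ax":0,"ay":0,"az":0},{"jaw":0.2,"tx":0,"ty":0,"tz":0,"ax":0,"ay":0,"az":0}]'
python3 - <<'E'
from plan import *
import cv2
plan('pre',at(mid,.26),-A,E_)
plan('grasp',at(mid,.152),-A,E_)
i=manip.get_image("wrist");cv2.imwrite("pics/w2.png",i["pixels"])
E
```

```text
clock: 1.4
position: [0.5479, 0.2742, 0.2657]
ee_rot: [0.173, 0.775, 0.593, 0.132]
contact_force: [-0.1, 0.2, -0.1]
width: 0.0514
gripper_force: 0.0
clock: 1.78
position: [0.5465, 0.2767, 0.2687]
ee_rot: [0.172, 0.774, 0.594, 0.134]
contact_force: [-0.6, 0.2, -0.2]
width: 0.051
gripper_force: 0.0
pre t cm [-0.05 -0.15 -0.31] turn deg [-0.1  0.2 -0.1] F [-0.6  0.2 -0.2] w 0.051 clk 1.775 q [ 0.54  0.17  1.64 -0.36  1.04  0.93]
grasp t cm [  4.35  -1.33 -10.09] turn deg [-0.1  0.2 -0.1] F [-0.6  0.2 -0.2] w 0.051 clk 1.775 q [ 0.54  0.17  1.64 -0.36  1.04  0.93]
```

View pics/w2.png

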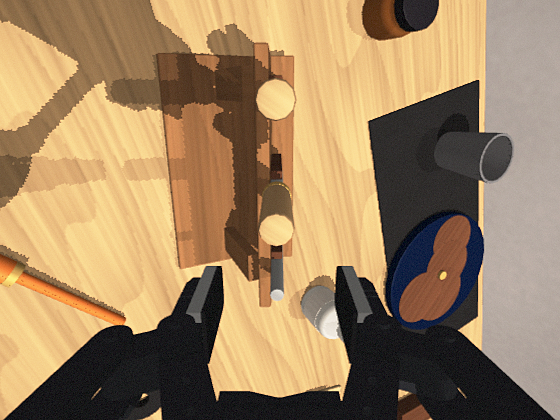

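The middle handle's end is at (277,230), midway between the fingers at (210,280) and (346,280), so it's aligned. I go down along its axis and close.

```bash
python3 -m pendant '[{"jaw":0.2,"tx":0.8,"ty":-0.4,"tz":-2.2,"ax":0,"ay":0,"az":0},{"jaw":0.2,"tx":1.7,"ty":-0.6,"tz":-4.2,"ax":0,"ay":0,"az":0},{"jaw":0.2,"tx":2.6,"ty":-0.9,"tz":-6.2,"ax":0,"ay":0,"az":0},{"jaw":0.2,"tx":3.5,"ty":-1.1,"tz":-8.2,"ax":0,"ay":0,"az":0},{"jaw":0.2,"tx":4.35,"ty":-1.3,"tz":-10.1,"ax":0,"ay":0,"az":0},{"jaw":0.2,"tx":4.35,"ty":-1.3,"tz":-10.1,"ax":0,"ay":0,"az":0},{"jaw":0.2,"tx":4.35,"ty":-1.3,"tz":-10.1,"ax":0,"ay":0,"az":0}]'
python3 -c "
from plan import *
plan('grasp',at(mid,.152),-A,E_)"
```

```text
clock: 2.7
position: [0.5901, 0.2633, 0.1668]
ee_rot: [0.173, 0.774, 0.594, 0.133]
contact_force: [0.4, -1.0, 0.8]
width: 0.0512
gripper_force: 0.0
grasp t cm [-0.01  0.01  0.09] turn deg [ 0.   0.2 -0. ] F [ 0.4 -1.   0.8] w 0.051 clk 2.7 q [ 0.47  0.29  1.75 -0.4   0.81  0.97]
```

```bash
python3 -m pendant '[{"jaw":-1,"tx":0,"ty":0,"tz":0,"ax":0,"ay":0,"az":0},{"jaw":-1,"tx":0,"ty":0,"tz":0,"ax":0,"ay":0,"az":0},{"jaw":-1,"tx":0,"ty":0,"tz":0,"ax":0,"ay":0,"az":0},{"jaw":-1,"tx":0,"ty":0,"tz":0,"ax":0,"ay":0,"az":0},{"jaw":-1,"tx":0,"ty":0,"tz":0,"ax":0,"ay":0,"az":0},{"jaw":-1,"tx":0,"ty":0,"tz":0,"ax":0,"ay":0,"az":0}]' 70
```

```text
clock: 3.45
position: [0.5901, 0.2631, 0.1669]
ee_rot: [0.173, 0.774, 0.594, 0.133]
contact_force: [-3.5, 0.2, 6.3]
width: 0.0224
gripper_force: 68.2
```

```bash
python3 -m pendant '[{"jaw":-1,"tx":-0.4,"ty":0.1,"tz":0.9,"ax":0,"ay":0,"az":0},{"jaw":-1,"tx":-1.2,"ty":0.3,"tz":2.7,"ax":0,"ay":0,"az":0},{"jaw":-1,"tx":-2.0,"ty":0.55,"tz":4.5,"ax":0,"ay":0,"az":0},{"jaw":-1,"tx":-2.9,"ty":0.75,"tz":6.4,"ax":0,"ay":0,"az":0},{"jaw":-1,"tx":-3.7,"ty":1.0,"tz":8.2,"ax":0,"ay":0,"az":0},{"jaw":-1,"tx":-4.5,"ty":1.2,"tz":10,"ax":0,"ay":0,"az":0},{"jaw":-1,"tx":-5.3,"ty":1.4,"tz":11.8,"ax":0,"ay":0,"az":0},{"jaw":-1,"tx":-6.1,"ty":1.6,"tz":13.6,"ax":0,"ay":0,"az":0},{"jaw":-1,"tx":-6.1,"ty":1.6,"tz":15,"ax":0,"ay":0,"az":0},{"jaw":-1,"tx":-6.1,"ty":1.6,"tz":15,"ax":0,"ay":0,"az":0}]'
python3 - <<'E'
from plan import *
D=[0,0,-1]
# rod end is .152 ahead of tcp; approach with rod end 4 cm above rim
plan('above_b',cell_b+[0,0,.152+.14],D,cx)
plan('above_a',cell_a+[0,0,.152+.14],D,cx)
E
```

```text
clock: 4.7
position: [0.5292, 0.2789, 0.3165]
ee_rot: [0.172, 0.774, 0.594, 0.133]
contact_force: [-0.8, 1.0, -1.1]
width: 0.0225
gripper_force: 69.3
above_b t cm [  5.23 -54.4   -2.45] turn deg [ 8.1 23.8 -7.8] F [-0.8  1.  -1.1] w 0.023 clk 4.7 q [ 0.56  0.13  1.57 -0.35  1.15  0.92]
above_a t cm [  7.54 -48.97  -2.45] turn deg [ 8.1 23.8 -7.8] F [-0.8  1.  -1.1] w 0.023 clk 4.7 q [ 0.56  0.13  1.57 -0.35  1.15  0.92]
```

```bash
python3 -m pendant '[{"jaw":-1,"tx":0,"ty":-1,"tz":4,"ax":0,"ay":0,"az":0},{"jaw":-1,"tx":0,"ty":-5,"tz":5,"ax":0.8,"ay":2.4,"az":-0.8},{"jaw":-1,"tx":0.5,"ty":-11,"tz":5,"ax":1.6,"ay":4.8,"az":-1.6},{"jaw":-1,"tx":1,"ty":-17,"tz":5,"ax":2.8,"ay":8,"az":-2.8},{"jaw":-1,"tx":2,"ty":-23,"tz":5,"ax":4,"ay":12,"az":-4},{"jaw":-1,"tx":3,"ty":-29,"tz":5,"ax":5.2,"ay":15.5,"az":-5},{"jaw":-1,"tx":4,"ty":-35,"tz":5,"ax":6.4,"ay":19,"az":-6},{"jaw":-1,"tx":4.6,"ty":-41,"tz":4,"ax":7.4,"ay":22,"az":-7},{"jaw":-1,"tx":5,"ty":-47,"tz":2,"ax":8.1,"ay":23.8,"az":-7.8},{"jaw":-1,"tx":5.2,"ty":-51,"tz":0,"ax":8.1,"ay":23.8,"az":-7.8}]'
python3 -m pendant '[{"jaw":-1,"tx":0,"ty":-3,"tz":0,"ax":0,"ay":0,"az":0},{"jaw":-1,"tx":0,"ty":-3.4,"tz":0,"ax":0,"ay":0,"az":0},{"jaw":-1,"tx":0,"ty":-3.4,"tz":0,"ax":0,"ay":0,"az":0},{"jaw":-1,"tx":0,"ty":-3.4,"tz":0,"ax":0,"ay":0,"az":0}]'
python3 - <<'E'
from plan import *
from h import *
plan('above_b',cell_b+[0,0,.152+.14],[0,0,-1],cx)
for n in("scene","side"):
    i=manip.get_image(n); np.savez(f"pics/{n}1.npz",**i)
a=rgb("scene",1)["pixels"][110:260,80:220];b=rgb("side",1)["pixels"][180:370,300:420]
cv2.imwrite("pics/c1.png",np.hstack([cv2.resize(a,(420,450)),cv2.resize(b,(284,450))]))
# rod end vs tcp: points on the steel rod
p=manip.get_state()["position"]
for n in("scene","side"):
    c=cloud(rgb(n,1))
    for z0,z1 in((.150,.17),(.18,.2),(.21,.23)):
        m=(abs(c[...,0]-p[0])<.04)&(abs(c[...,1]-p[1])<.04)&(c[...,2]>z0)&(c[...,2]<z1)
        print(n,z0,m.sum(),(c[m].mean(0)-p).round(4))
    m=(abs(c[...,0]-p[0])<.04)&(abs(c[...,1]-p[1])<.04)&(c[...,2]>.12)
    print('zmin',c[m][:,2].min())
E
```

```text
clock: 5.95
position: [0.581, -0.2352, 0.3126]
ee_rot: [-0.001, 0.834, 0.551, -0.002]
contact_force: [-0.8, -0.6, -2.0]
width: 0.0224
gripper_force: 69.3
clock: 6.45
position: [0.5808, -0.2641, 0.3156]
ee_rot: [0.0, 0.833, 0.553, -0.001]
contact_force: [-0.2, 0.1, -1.2]
width: 0.0227
gripper_force: 69.3
above_b t cm [ 0.06 -0.1  -2.36] turn deg [ 0.1 -0.1 -0.2] F [-0.2  0.1 -1.2] w 0.023 clk 6.45 q [-0.53  0.34  1.2  -0.    1.6  -0.14]
scene 0.15 8 [ 0.0029  0.0026 -0.1501]
scene 0.18 29 [ 0.0038  0.0019 -0.1261]
scene 0.21 26 [ 0.0053  0.003  -0.0957]
zmin 0.16172625034652177
side 0.15 22 [-0.002  -0.0039 -0.1489]
side 0.18 57 [-0.0015 -0.0045 -0.1263]
side 0.21 66 [-0.0016 -0.0048 -0.0954]
zmin 0.16324800478030577
```

View pics/c1.png

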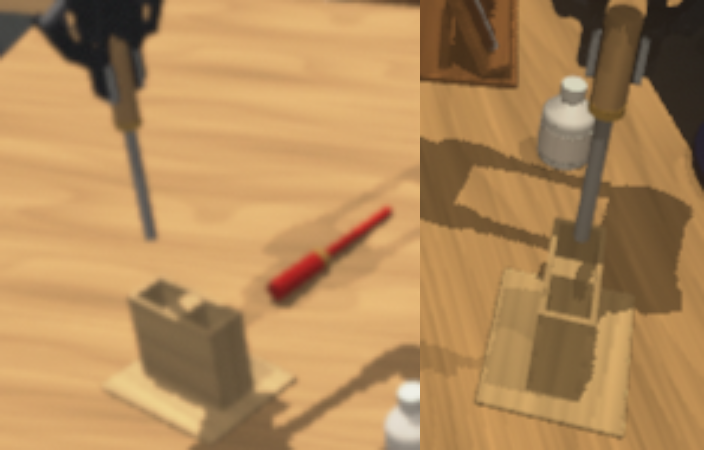

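The stirrer hangs upright, its rod end about 154 mm below the TCP and over cell_b (left picture (150,238), right picture (582,238)). I lower it straight down in two steps.

```bash
python3 -m pendant '[{"jaw":-1,"tx":0.1,"ty":-0.1,"tz":-2,"ax":0,"ay":0,"az":0},{"jaw":-1,"tx":0.1,"ty":-0.1,"tz":-4,"ax":0,"ay":0,"az":0},{"jaw":-1,"tx":0.1,"ty":-0.1,"tz":-5.5,"ax":0,"ay":0,"az":0},{"jaw":-1,"tx":0.1,"ty":-0.1,"tz":-7,"ax":0,"ay":0,"az":0},{"jaw":-1,"tx":0.1,"ty":-0.1,"tz":-8,"ax":0,"ay":0,"az":0},{"jaw":-1,"tx":0.1,"ty":-0.1,"tz":-9,"ax":0,"ay":0,"az":0},{"jaw":-1,"tx":0.1,"ty":-0.1,"tz":-9,"ax":0,"ay":0,"az":0}]'
```

```text
clock: 7.42
position: [0.5814, -0.2662, 0.2245]
ee_rot: [-0.001, 0.833, 0.553, -0.001]
contact_force: [-0.1, -0.8, -1.1]
width: 0.0224
gripper_force: 69.4
```

```bash
python3 -m pendant '[{"jaw":-1,"tx":0,"ty":0,"tz":-1.5,"ax":0,"ay":0,"az":0},{"jaw":-1,"tx":0,"ty":0,"tz":-3,"ax":0,"ay":0,"az":0},{"jaw":-1,"tx":0,"ty":0,"tz":-4.2,"ax":0,"ay":0,"az":0},{"jaw":-1,"tx":0,"ty":0,"tz":-5.2,"ax":0,"ay":0,"az":0},{"jaw":-1,"tx":0,"ty":0,"tz":-5.9,"ax":0,"ay":0,"az":0},{"jaw":-1,"tx":0,"ty":0,"tz":-5.9,"ax":0,"ay":0,"az":0},{"jaw":-1,"tx":0,"ty":0,"tz":-5.9,"ax":0,"ay":0,"az":0}]'
```

```text
clock: 8.3
position: [0.5821, -0.2665, 0.1668]
ee_rot: [0.001, 0.833, 0.553, -0.001]
contact_force: [-0.3, -0.1, -1.6]
width: 0.0221
gripper_force: 69.4
```

```bash
python3 -m pendant '[{"jaw":-1,"tx":0,"ty":0,"tz":-0.2,"ax":0,"ay":0,"az":0},{"jaw":-1,"tx":0,"ty":0,"tz":-0.4,"ax":0,"ay":0,"az":0},{"jaw":-1,"tx":0,"ty":0,"tz":-0.6,"ax":0,"ay":0,"az":0},{"jaw":-1,"tx":0,"ty":0,"tz":-0.6,"ax":0,"ay":0,"az":0}]'
```

```text
clock: 8.8
position: [0.5816, -0.2663, 0.1601]
ee_rot: [-0.0, 0.833, 0.553, -0.001]
contact_force: [0.8, 0.9, -1.0]
width: 0.0224
gripper_force: 69.4
```

```bash
python3 -m pendant '[{"jaw":-0.3,"tx":0,"ty":0,"tz":0,"ax":0,"ay":0,"az":0},{"jaw":-0.3,"tx":0,"ty":0,"tz":0,"ax":0,"ay":0,"az":0},{"jaw":0,"tx":0,"ty":0,"tz":0,"ax":0,"ay":0,"az":0},{"jaw":0.5,"tx":0,"ty":0,"tz":0,"ax":0,"ay":0,"az":0},{"jaw":0.8,"tx":0,"ty":0,"tz":0,"ax":0,"ay":0,"az":0},{"jaw":0.8,"tx":0,"ty":0,"tz":0.3,"ax":0,"ay":0,"az":0},{"jaw":0.8,"tx":0,"ty":0,"tz":1.5,"ax":0,"ay":0,"az":0},{"jaw":0.8,"tx":0,"ty":0,"tz":4,"ax":0,"ay":0,"az":0},{"jaw":0.8,"tx":0,"ty":0,"tz":8,"ax":0,"ay":0,"az":0},{"jaw":0.8,"tx":0,"ty":0,"tz":13,"ax":0,"ay":0,"az":0}]'
python3 - <<'E'
from plan import *
from h import *
plan('pre_right',at(right,.26),-A,E_)
for n in("scene","side"):
    i=manip.get_image(n); np.savez(f"pics/{n}2.npz",**i)
a=rgb("scene",2)["pixels"][110:260,80:220];b=rgb("side",2)["pixels"][180:370,300:420]
cv2.imwrite("pics/c2.png",np.hstack([cv2.resize(a,(420,450)),cv2.resize(b,(284,450))]))
E
```

```text
clock: 10.05
position: [0.5814, -0.2661, 0.2916]
ee_rot: [-0.0, 0.833, 0.553, -0.001]
contact_force: [0.4, -0.3, -1.5]
width: 0.0772
gripper_force: 0.0
pre_right t cm [-1.48 61.88 -2.6 ] turn deg [ -8.1 -23.8   7.8] F [ 0.4 -0.3 -1.5] w 0.077 clk 10.05 q [-0.54  0.35  1.25 -0.    1.55 -0.14]
```

View pics/c2.png

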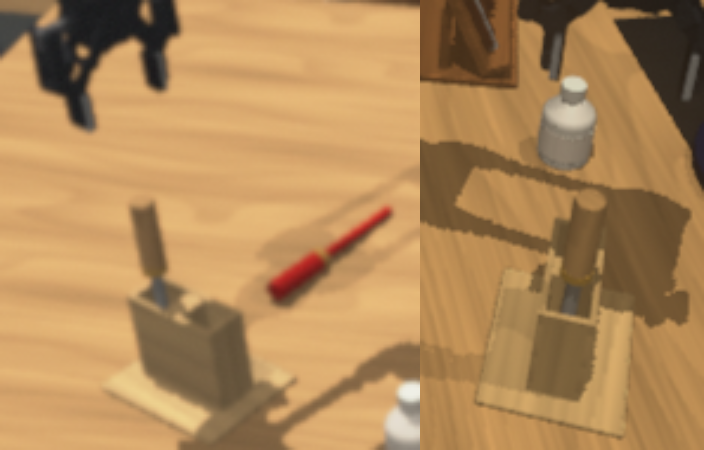

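The first stirrer stands in the far cell, handle top at (143,208) in the left picture, with only a small lean. Now the second.

```bash
python3 - <<'E'
from h import *
from scipy.optimize import least_squares
p=[]
for n in("scene","side"):
    c=cloud(rgb(n,2));m=((c>(.52,-.34,.135))&(c<(.66,-.2,.215))).all(-1);p.append(c[m])
p=np.vstack(p)
def res(q):
    a=np.array([q[2],q[3],1]);a/=np.linalg.norm(a)
    return np.linalg.norm(np.cross(p-np.array([q[0],q[1],.17]),a),axis=1)-.012
q=least_squares(res,[*p.mean(0)[:2],0,0],loss="soft_l1",f_scale=.002).x
print(len(p),q.round(3),p[:,2].max())
E
python3 -m pendant '[{"jaw":0.8,"tx":0,"ty":2,"tz":5,"ax":0,"ay":0,"az":0},{"jaw":0.6,"tx":0,"ty":7,"tz":8,"ax":-0.8,"ay":-2.4,"az":0.8},{"jaw":0.2,"tx":0,"ty":13,"tz":8,"ax":-1.6,"ay":-4.8,"az":1.6},{"jaw":0.2,"tx":-0.5,"ty":19,"tz":8,"ax":-2.8,"ay":-8,"az":2.8},{"jaw":0.2,"tx":-1,"ty":25,"tz":8,"ax":-4,"ay":-12,"az":4},{"jaw":0.2,"tx":-1.5,"ty":31,"tz":8,"ax":-5.2,"ay":-15.5,"az":5},{"jaw":0.2,"tx":-1.5,"ty":37,"tz":8,"ax":-6.4,"ay":-19,"az":6},{"jaw":0.2,"tx":-1.5,"ty":43,"tz":8,"ax":-7.4,"ay":-22,"az":7},{"jaw":0.2,"tx":-1.5,"ty":49,"tz":6,"ax":-8.1,"ay":-23.8,"az":7.8},{"jaw":0.2,"tx":-1.5,"ty":55,"tz":2,"ax":-8.1,"ay":-23.8,"az":7.8}]'
python3 -c "
from plan import *
plan('pre',at(right,.26),-A,E_)"
```

```text
713 [ 0.582 -0.267  0.008 -0.002] 0.20760982215082469
clock: 11.4
position: [0.5664, 0.2779, 0.3178]
ee_rot: [0.173, 0.774, 0.594, 0.134]
contact_force: [1.0, 0.9, 1.3]
width: 0.0511
gripper_force: 0.0
pre t cm [ 0.02  7.48 -5.22] turn deg [-0.1  0.3 -0.1] F [1.  0.9 1.3] w 0.051 clk 11.4 q [ 0.52  0.17  1.52 -0.33  1.15  0.87]
```

```bash
python3 -m pendant '[{"jaw":0.2,"tx":0,"ty":4,"tz":0,"ax":0,"ay":0,"az":0},{"jaw":0.2,"tx":0,"ty":7.4,"tz":-2,"ax":0,"ay":0,"az":0},{"jaw":0.2,"tx":0,"ty":7.4,"tz":-5,"ax":0,"ay":0,"az":0},{"jaw":0.2,"tx":0,"ty":7.4,"tz":-5,"ax":0,"ay":0,"az":0},{"jaw":0.2,"tx":0,"ty":7.4,"tz":-5,"ax":0,"ay":0,"az":0}]'
python3 - <<'E'
from plan import *
import cv2
plan('pre',at(right,.26),-A,E_)
plan('grasp',at(right,.152),-A,E_)
i=manip.get_image("wrist");cv2.imwrite("pics/w3.png",i["pixels"])
E
```

```text
clock: 12.02
position: [0.5674, 0.3489, 0.2675]
ee_rot: [0.173, 0.775, 0.594, 0.133]
contact_force: [1.1, -0.4, -0.3]
width: 0.0514
gripper_force: 0.0
pre t cm [-0.08  0.37 -0.19] turn deg [0.  0.2 0. ] F [ 1.1 -0.4 -0.3] w 0.051 clk 12.025 q [ 0.63  0.27  1.51 -0.38  1.1   1.02]
grasp t cm [ 4.33 -0.81 -9.98] turn deg [0.  0.2 0. ] F [ 1.1 -0.4 -0.3] w 0.051 clk 12.025 q [ 0.63  0.27  1.51 -0.38  1.1   1.02]
```

View pics/w3.png

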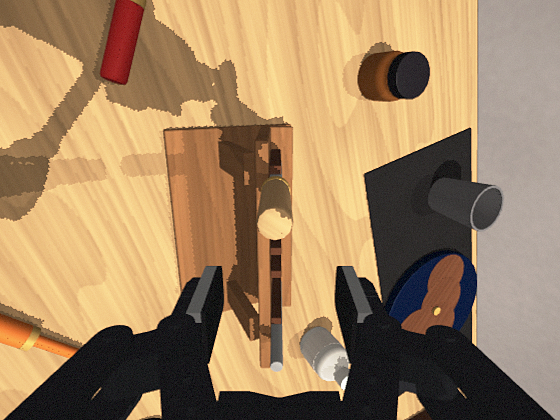

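The second handle's end is at (275,224), centred between the fingers. The plain rod is still in its groove at (277,365). I go down and grip.

```bash
python3 -m pendant '[{"jaw":0.2,"tx":0,"ty":0.4,"tz":-0.2,"ax":0,"ay":0,"az":0},{"jaw":0.2,"tx":0.8,"ty":0.15,"tz":-2.2,"ax":0,"ay":0,"az":0},{"jaw":0.2,"tx":1.7,"ty":-0.1,"tz":-4.2,"ax":0,"ay":0,"az":0},{"jaw":0.2,"tx":2.6,"ty":-0.3,"tz":-6.2,"ax":0,"ay":0,"az":0},{"jaw":0.2,"tx":3.5,"ty":-0.55,"tz":-8.1,"ax":0,"ay":0,"az":0},{"jaw":0.2,"tx":4.3,"ty":-0.8,"tz":-9.9,"ax":0,"ay":0,"az":0},{"jaw":0.2,"tx":4.3,"ty":-0.8,"tz":-9.9,"ax":0,"ay":0,"az":0},{"jaw":0.2,"tx":4.3,"ty":-0.8,"tz":-9.9,"ax":0,"ay":0,"az":0}]'
python3 -c "
from plan import *
plan('grasp',at(right,.152),-A,E_)"
```

```text
clock: 13.08
position: [0.6101, 0.3413, 0.1678]
ee_rot: [0.172, 0.774, 0.594, 0.132]
contact_force: [0.2, 0.2, -0.3]
width: 0.0515
gripper_force: 0.0
grasp t cm [ 0.05 -0.04 -0.01] turn deg [0.  0.1 0. ] F [ 0.2  0.2 -0.3] w 0.052 clk 13.075 q [ 0.58  0.38  1.61 -0.41  0.9   1.06]
```

```bash
python3 -m pendant '[{"jaw":-1,"tx":0,"ty":0,"tz":0,"ax":0,"ay":0,"az":0},{"jaw":-1,"tx":0,"ty":0,"tz":0,"ax":0,"ay":0,"az":0},{"jaw":-1,"tx":0,"ty":0,"tz":0,"ax":0,"ay":0,"az":0},{"jaw":-1,"tx":0,"ty":0,"tz":0,"ax":0,"ay":0,"az":0},{"jaw":-1,"tx":0,"ty":0,"tz":0,"ax":0,"ay":0,"az":0},{"jaw":-1,"tx":0,"ty":0,"tz":0,"ax":0,"ay":0,"az":0}]' 70
```

```text
clock: 13.82
position: [0.6101, 0.3415, 0.1684]
ee_rot: [0.172, 0.774, 0.594, 0.133]
contact_force: [-2.7, 0.8, 6.0]
width: 0.0225
gripper_force: 68.3
```

```bash
python3 -m pendant '[{"jaw":-1,"tx":-0.4,"ty":0.1,"tz":0.9,"ax":0,"ay":0,"az":0},{"jaw":-1,"tx":-1.2,"ty":0.3,"tz":2.7,"ax":0,"ay":0,"az":0},{"jaw":-1,"tx":-2.0,"ty":0.55,"tz":4.5,"ax":0,"ay":0,"az":0},{"jaw":-1,"tx":-2.9,"ty":0.75,"tz":6.4,"ax":0,"ay":0,"az":0},{"jaw":-1,"tx":-3.7,"ty":1.0,"tz":8.2,"ax":0,"ay":0,"az":0},{"jaw":-1,"tx":-4.5,"ty":1.2,"tz":10,"ax":0,"ay":0,"az":0},{"jaw":-1,"tx":-5.3,"ty":1.4,"tz":11.8,"ax":0,"ay":0,"az":0},{"jaw":-1,"tx":-6.1,"ty":1.6,"tz":13.6,"ax":0,"ay":0,"az":0},{"jaw":-1,"tx":-6.1,"ty":1.6,"tz":18,"ax":0,"ay":0,"az":0},{"jaw":-1,"tx":-6.1,"ty":1.6,"tz":21,"ax":0,"ay":0,"az":0}]'
python3 -c "
from plan import *
plan('above_a',cell_a+[0,0,.152+.155],[0,0,-1],cx)"
```

```text
clock: 15.08
position: [0.5475, 0.3573, 0.3786]
ee_rot: [0.172, 0.775, 0.594, 0.132]
contact_force: [-0.2, -0.4, -2.2]
width: 0.0224
gripper_force: 69.3
above_a t cm [  5.71 -56.81  -7.16] turn deg [ 8.1 23.6 -7.9] F [-0.2 -0.4 -2.2] w 0.022 clk 15.075 q [ 0.66  0.22  1.31 -0.35  1.35  0.95]
```

```bash
python3 -m pendant '[{"jaw":-1,"tx":0,"ty":-4,"tz":0,"ax":0,"ay":0,"az":0},{"jaw":-1,"tx":0,"ty":-9,"tz":0,"ax":0.8,"ay":2.4,"az":-0.8},{"jaw":-1,"tx":0.5,"ty":-15,"tz":0,"ax":1.6,"ay":4.8,"az":-1.6},{"jaw":-1,"tx":1,"ty":-21,"tz":0,"ax":2.8,"ay":8,"az":-2.8},{"jaw":-1,"tx":2,"ty":-27,"tz":0,"ax":4,"ay":12,"az":-4},{"jaw":-1,"tx":3,"ty":-33,"tz":0,"ax":5.2,"ay":15.5,"az":-5},{"jaw":-1,"tx":4,"ty":-39,"tz":0,"ax":6.4,"ay":19,"az":-6},{"jaw":-1,"tx":5,"ty":-45,"tz":0,"ax":7.4,"ay":22,"az":-7},{"jaw":-1,"tx":5.7,"ty":-50,"tz":-2,"ax":8.1,"ay":23.6,"az":-7.9},{"jaw":-1,"tx":5.7,"ty":-53.5,"tz":-4,"ax":8.1,"ay":23.6,"az":-7.9}]'
python3 -m pendant '[{"jaw":-1,"tx":0,"ty":-2,"tz":-1.5,"ax":0,"ay":0,"az":0},{"jaw":-1,"tx":0,"ty":-3.3,"tz":-3,"ax":0,"ay":0,"az":0},{"jaw":-1,"tx":0,"ty":-3.3,"tz":-3,"ax":0,"ay":0,"az":0},{"jaw":-1,"tx":0,"ty":-3.3,"tz":-3,"ax":0,"ay":0,"az":0}]'
python3 - <<'E'
from plan import *
from h import *
plan('above_a',cell_a+[0,0,.152+.14],[0,0,-1],cx)
p=manip.get_state()["position"]
for n in("scene","side"):
    c=cloud(manip.get_image(n))
    m=(np.hypot(c[...,0]-p[0],c[...,1]-p[1])<.025)&(c[...,2]>.12)
    for z0 in(.15,.18):
        k=m&(abs(c[...,2]-z0-.01)<.01);print(n,z0,k.sum(),(c[k].mean(0)-p).round(4))
    print('zmin',c[m][:,2].min())
E
```

```text
clock: 16.32
position: [0.6059, -0.1801, 0.3354]
ee_rot: [0.0, 0.834, 0.551, -0.0]
contact_force: [-0.6, 0.6, -1.3]
width: 0.0224
gripper_force: 69.4
clock: 16.82
position: [0.606, -0.2096, 0.308]
ee_rot: [0.002, 0.834, 0.552, 0.001]
contact_force: [0.3, 0.2, -1.8]
width: 0.0225
gripper_force: 69.4
above_a t cm [-0.15 -0.12 -1.6 ] turn deg [ 0.1  0.2 -0.1] F [ 0.3  0.2 -1.8] w 0.022 clk 16.825 q [-0.44  0.35  1.21 -0.    1.58 -0.04]
scene 0.15 19 [ 0.0049  0.0019 -0.1467]
scene 0.18 27 [ 0.005   0.0019 -0.1171]
zmin 0.15274582765059785
side 0.15 16 [-0.0003 -0.0054 -0.142 ]
side 0.18 56 [-0.0011 -0.0054 -0.1185]
zmin 0.15877078700308178
```

Upright over cell_a. I lower to the same final TCP height as before (about 0.160).

```bash
python3 -m pendant '[{"jaw":-1,"tx":-0.15,"ty":-0.1,"tz":-1.5,"ax":0,"ay":0,"az":0},{"jaw":-1,"tx":-0.15,"ty":-0.1,"tz":-3,"ax":0,"ay":0,"az":0},{"jaw":-1,"tx":-0.15,"ty":-0.1,"tz":-4.5,"ax":0,"ay":0,"az":0},{"jaw":-1,"tx":-0.15,"ty":-0.1,"tz":-6,"ax":0,"ay":0,"az":0},{"jaw":-1,"tx":-0.15,"ty":-0.1,"tz":-7.2,"ax":0,"ay":0,"az":0},{"jaw":-1,"tx":-0.15,"ty":-0.1,"tz":-8.4,"ax":0,"ay":0,"az":0},{"jaw":-1,"tx":-0.15,"ty":-0.1,"tz":-8.4,"ax":0,"ay":0,"az":0}]'
```

```text
clock: 17.8
position: [0.6037, -0.2118, 0.2218]
ee_rot: [0.0, 0.834, 0.552, -0.0]
contact_force: [0.1, -0.2, -0.9]
width: 0.0223
gripper_force: 69.5
```

```bash
python3 -m pendant '[{"jaw":-1,"tx":0,"ty":0,"tz":-1.5,"ax":0,"ay":0,"az":0},{"jaw":-1,"tx":0,"ty":0,"tz":-3,"ax":0,"ay":0,"az":0},{"jaw":-1,"tx":0,"ty":0,"tz":-4.2,"ax":0,"ay":0,"az":0},{"jaw":-1,"tx":0,"ty":0,"tz":-5.2,"ax":0,"ay":0,"az":0},{"jaw":-1,"tx":0,"ty":0,"tz":-5.8,"ax":0,"ay":0,"az":0},{"jaw":-1,"tx":0,"ty":0,"tz":-5.8,"ax":0,"ay":0,"az":0},{"jaw":-1,"tx":0,"ty":0,"tz":-5.8,"ax":0,"ay":0,"az":0}]'
```

```text
clock: 18.68
position: [0.6046, -0.2121, 0.1655]
ee_rot: [0.002, 0.834, 0.552, 0.0]
contact_force: [-0.3, -0.2, -1.7]
width: 0.0228
gripper_force: 69.5
```

```bash
python3 -m pendant '[{"jaw":-1,"tx":0,"ty":0,"tz":-0.2,"ax":0,"ay":0,"az":0},{"jaw":-1,"tx":0,"ty":0,"tz":-0.4,"ax":0,"ay":0,"az":0},{"jaw":-1,"tx":0,"ty":0,"tz":-0.5,"ax":0,"ay":0,"az":0},{"jaw":-1,"tx":0,"ty":0,"tz":-0.5,"ax":0,"ay":0,"az":0}]'
```

```text
clock: 19.18
position: [0.6042, -0.2119, 0.1599]
ee_rot: [0.001, 0.834, 0.552, 0.0]
contact_force: [0.3, 0.4, -1.0]
width: 0.0226
gripper_force: 69.5
```

```bash
python3 -m pendant '[{"jaw":-0.3,"tx":0,"ty":0,"tz":0,"ax":0,"ay":0,"az":0},{"jaw":-0.3,"tx":0,"ty":0,"tz":0,"ax":0,"ay":0,"az":0},{"jaw":0,"tx":0,"ty":0,"tz":0,"ax":0,"ay":0,"az":0},{"jaw":0.5,"tx":0,"ty":0,"tz":0,"ax":0,"ay":0,"az":0},{"jaw":0.8,"tx":0,"ty":0,"tz":0,"ax":0,"ay":0,"az":0},{"jaw":0.8,"tx":0,"ty":0,"tz":0.3,"ax":0,"ay":0,"az":0},{"jaw":0.8,"tx":0,"ty":0,"tz":1.5,"ax":0,"ay":0,"az":0},{"jaw":0.8,"tx":0,"ty":0,"tz":4,"ax":0,"ay":0,"az":0},{"jaw":0.8,"tx":0,"ty":0,"tz":8,"ax":0,"ay":0,"az":0},{"jaw":0.8,"tx":0,"ty":0,"tz":13,"ax":0,"ay":0,"az":0}]'
python3 -m pendant '[{"jaw":0.8,"tx":-3,"ty":3,"tz":3,"ax":0,"ay":0,"az":0},{"jaw":0.8,"tx":-6,"ty":6,"tz":3,"ax":0,"ay":0,"az":0},{"jaw":0.8,"tx":-6,"ty":6,"tz":3,"ax":0,"ay":0,"az":0},{"jaw":0.8,"tx":-6,"ty":6,"tz":3,"ax":0,"ay":0,"az":0}]'
python3 - <<'E'
from h import *
from rig import manip
from scipy.optimize import least_squares
P=[]
for n in("scene","side"):
    i=manip.get_image(n); np.savez(f"pics/{n}3.npz",**i);P.append(cloud(i))
for lo,hi in(((.54,-.32,.135),(.64,-.24,.215)),((.55,-.24,.135),(.66,-.16,.215))):
    p=np.vstack([c[((c>lo)&(c<hi)).all(-1)] for c in P])
    def res(q):
        a=np.array([q[2],q[3],1]);a/=np.linalg.norm(a)
        return np.linalg.norm(np.cross(p-np.array([q[0],q[1],.17]),a),axis=1)-.012
    q=least_squares(res,[*p.mean(0)[:2],0,0],loss="soft_l1",f_scale=.002).x
    print(len(p),q.round(3),p[:,2].max().round(4))
a=rgb("scene",3)["pixels"][120:300,100:380];b=rgb("side",3)["pixels"][180:370,300:420]
cv2.imwrite("pics/c3.png",np.hstack([cv2.resize(a,(560,360)),cv2.resize(b,(228,360))]))
E
```

```text
clock: 20.42
position: [0.6039, -0.2118, 0.2913]
ee_rot: [0.001, 0.834, 0.552, -0.0]
contact_force: [0.7, -0.8, -0.2]
width: 0.0769
gripper_force: 0.0
clock: 20.92
position: [0.5447, -0.1523, 0.3208]
ee_rot: [0.002, 0.834, 0.552, 0.001]
contact_force: [-0.1, -0.1, -0.3]
width: 0.077
gripper_force: 0.0
706 [ 0.582 -0.267 -0.005  0.004] 0.2072
495 [ 0.605 -0.213 -0.     0.002] 0.2071
```

View pics/c3.png

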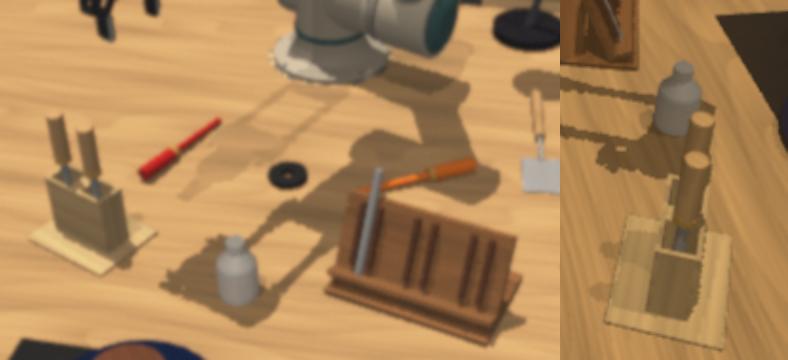

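Both stirrers stand upright in their cells, handles at (58,140) and (90,152) and tops at 0.207 m. The plain rod (370,220), bottle (237,270) and washer (288,175) are untouched.

```bash
python3 -c "
from rig import manip
print(manip.sign_off())"
```

```text
the job is handed in; nothing more can be done
None
```

Both stirrers now stand upright, steel end down, one in each caddy cell; the plain rod, bottle and washer were left where they were, and the job was handed in at about 21 s (sign-off returned no verdict).

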